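# Shift the winder drive through its H-gate to the slot the setter has pinned

## Robot

A 6-joint arm with a two-finger parallel gripper is mounted at the origin on the work surface; the furniture and walls round the work are solid. World frame = base frame: x ahead of the robot, y to its left, z up, the work surface at z = 0. Lengths are in m, angles in rad, forces in N, time in s.
With the tool pointing down it reaches from about 0.25 to 0.725 m from the base axis. Payload 9.7 kg.
Tool frame: the origin (TCP) lies midway between the tips of the shut fingers; the grasp point (between the pads) lies 19 mm behind it (tcp_to_grasp is the z of the grasp point in the tool frame, in m); z points along the fingers, y is the line along which they close (so a half turn about z gives the same grasp; the last joint's range is limited). The gripper opens to 85 mm and grips with 20 to 120 N. Pads are 22 mm wide; open, the fingers measure 114 mm over their backs; the gripper's body (76 mm by 85 mm) begins 54 mm behind the grasp point. The pads swing forward as they close: fully open they stand 13 mm farther back than shut.
Start: joints at [1.164, 0.087, 0.176, 1.66, 0, 1.571], TCP at [0.218, 0.505, 0.231] pointing down, gripper open.
Joint ranges: [-3.13, 3.13], [-0.85, 1.81], [-1.15, 1.24], [-2.2, 2.28], [-1.44, 1.52], [-3.14, 3.14]. Speed limits (rad/s): [2.22, 2.22, 2.57, 3.14, 3.14, 3.14].

## Interface

Orientations are given as a 3x3 rotation matrix whose columns are the frame's x, y, z axes.
In Python, from workcell import * gives the robot as it stands.
- The arm moves only by the tool servo_tool, never from a script. Its argument "rows" is a list of rows, each a list of 3 entries, a list of its own where there are three numbers: the finger opening in m, from 0 to 0.0854, then the shift along the tool's x, y, z in m, then the turn about the tool's z in degrees. In form: [[jaw, [dx, dy, dz], turn], ...]. A call has 1 to 12 rows; each row shifts and turns the commanded pose from where the row before left it, along the tool's axes as they then stand; what a row does not reach is not made up. A row lasts 1/8 s, in which the tool goes at most 62.5 mm and 10.7 degrees, less where a joint would pass 70% of its speed; a pose out of reach is approached as far as the arm can. A call is refused whole if a number of a shift passes 0.0625 or a number of a turn 10.7, either way. A call with a gripper value outside its range is refused whole. The fingers move at their own pace and stop on an object; the grip force is fixed at half the most. Time passes only in rows, so rows that do not move let the fingers close. It gives the time, the measured TCP pose, the force, the opening and the grip force at its end, in the units of the state.
- observe(): the state, without advancing time (a new reading comes with each control period).
- snapshot(name): name is "side" or "top" or "wrist"; returns the picture (400x640x3 uint8, red, green, blue); there is no depth.
- calibration(name): a dict with "fx", "fy", "cx", "cy" (pixels), "R" (3x3) and "t" (3): a world point X has camera coordinates R X + t. Camera axes: x right, y down, z forward; pixel columns grow to the right and rows downward; lengths in m; the calibration is good to about 2 mm. A picture is of the moment at which its call begins: read the wrist's pose just before it. calibration takes no time and is no camera call; for the wrist camera it gives the pose at the moment of the call.
- finish_job(): hands the job in; it is judged then, once.
Trained networks look in the newest picture that a camera, given by its name, has taken for a name from the list of things; names that differ only in an ending like _2 or _b are one class to them, and where a whole thing is asked for, a point or a joint stands for the part that bears it (a point fixed in the world has none). Each returns a list of dicts, best first, with "p" (0 to 1); they miss things now and then, are a little off and sometimes report something else, mostly with a low value. They report only what shows in the picture. A call takes as long as a camera call.
- trace(target, camera): "mask" (400x640 bool, what is visible of it).
- landmark_of(target, camera): "location" ([x, y, z] in m, in world coordinates, good to about 4 mm: a listed point, or the origin of a listed thing).
The state is a dict: "time": time; "joints": joint angles; "dq": joint speeds; "joint_efforts": joint torques, N m; "tcp_pos": TCP position; "tool_rot": TCP orientation; "force": force on the tool from outside, world axes, zero at the start; "ft_torque": the same for the moment, N m; "grip_width": finger opening in m; "finger_force": force on a finger pad.
Only numpy, scipy, OpenCV 4.12 (cv2) and the standard library are available. Lean on these libraries where they do the work, as an engineer would, in place of code of your own. Each camera call takes 0.05 s, during which the arm holds its last target. There are 200 camera calls.

## Task

The gear lever of the bench winder drive stands parked in the short middle slot of its gate. Push its knob with the fingertips out of the park slot, along the cross slot and fully home into the corner slot that has the upright setter's pin standing at its end (the other three have only flat plugs), without shifting into a wrong corner slot on the way. Push gently: never pinch or pull up the knob, and leave the tape roll, the aluminium block and all else around it where they are.

Things in the scene. Friction and masses are not known exactly. Their poses are not given: they have to be found in the camera images.
- gearbox: Grey cast gearbox of a bench winder drive, fixed on four feet: housing 150 (x) x 124 (y) mm, top 125 mm above the table, underside 30 mm; drive disc on a spindle in front (to x = -110 mm). Origin on the table exactly below the lever's pivot and the gate's middle; x to the back (away from the robot at yaw 0), y left, z up.
- gate: Steel gate plate on the gearbox, 112 x 112 mm, top at z = 131 mm; same origin and axes as the gearbox. Slots 15 mm wide: a cross slot along y at x = 0; columns at y = +28 and -28 mm, each with a corner slot to the front (-x) and to the back (+x); a park slot at y = 0 to the front only. Slots end at x = +-25 mm. The 10 mm stem has 2.5 mm play each side and cannot leave the slots.
- lever_fore_aft (a joint): Tilt of the lever about the gearbox's y axis, rad; pivot 53 mm above the gearbox's origin. Positive leans to the back (+x of the gearbox). 0 (within 0.03) = in the cross slot; -0.262 = home at the front end of a slot, +0.262 = home at the back end (firm ends). Starts in the park slot at -0.25 to -0.20.
- lever_left_right (a joint): Sideways tilt about the same pivot, rad. Positive leans to the left (+y of the gearbox). 0 = middle (park slot), +0.36 / -0.36 = in line with the left / right column; ends of the cross slot at +-0.385 (firm); the stem can enter a column from 0.33 on. Both tilts are held by friction alone (about 1.5 N at the knob), no spring: the lever stays where it is left.
- knob_centre (a point): Centre of the lever's black knob: upright barrel, diameter 32, height 41 mm, axis along the stem, 147 mm from the pivot, so 200 mm above the table when upright. It travels about 38 mm from the cross slot to the end of a slot and about 53 mm from the middle to a column. It sits on a rubber bush (20 mm thick, below it) and yields about 0.3 mm per newton, springing back; below is the bare 10 mm stem.
- selector_knob: The same black knob as a body, for its contact with the fingers. Origin at the lever's pivot (not at the knob), z along the stem.
- knob_lift (a joint): How far the knob is pulled up along the stem, m: 0 = down as it must stay, up to 0.012. A spring holds it down with 9 N and more.
- setter_pin_top (a point): Top centre of the setter's pin: upright waisted steel pin, 20 mm diameter, 25 mm high, fixed in the gate plate beyond the outer end of one corner slot (at x = +-46, y = +-28 mm of the gearbox); flat plugs of 16 mm, 3 mm high, fill the other three places. The slot it stands at is the one wanted. Its top is 156 mm above the table, below the knob.
- tape_1: Small black tape roll, 58 mm across, 19 mm high, lying loose on the table in front of the gearbox, to its right. Origin under its centre. Not to be moved.
- alu_spacer: Loose aluminium block 50 x 30 x 30 mm on the table in front of the gearbox, left of its drive disc. Origin under its centre. Not to be moved.

How it is judged:
By the outcome, as a careful person would: the job done as asked, in the order asked, and still so for the second after the job is handed in, with the robot touching nothing.
It also fails if it takes over 56 s, if anything falls off the work surface, if the arm or the gripper's body presses on something with over 40 N, if the wrist force passes 120 N, or if a joint passes its speed limit or range.

## Working session

There is one attempt and no reset: what is moved stays moved. The work goes in short steps, Python scripts to look and compute and a tool call to move; the robot and the scene stay as the last step left them, time stands still between calls to the robot, and variables do not carry over. Pictures are saved under pics/ and viewed, at most 10 in all, crops included, and the job is handed in when it is done.

Besides the shell and the picture viewer there is one more tool, called after "Request:" by a JSON object that holds its "fn" and its "kwargs", one argument or row to a line. servo_tool: Moves the arm, as the interface text tells. Its arguments: {"type":"object","properties":{"rows":{"type":"array","items":{"type":"array"}}},"required":["rows"]}

```bash
ls; mkdir -p pics; python3 - <<'E'
from workcell import *
import cv2,numpy as np
s=observe(); print(s)
for c in ("top","side"):
    im=snapshot(c); cv2.imwrite(f"pics/{c}0.png",im[:,:,::-1])
    for t in ("gearbox","knob_centre","setter_pin_top","tape_1","alu_spacer"):
        print(c,t,[(round(d["p"],2),np.round(d["location"],4).tolist()) for d in landmark_of(t,c)][:3])
    k=calibration(c); print(c, k)
E
```

```text
pics
{'time': 0.0, 'joints': array([ 1.16399343e+00,  8.74750130e-02,  1.75076824e-01,  1.65980240e+00,
       -4.96654341e-06,  1.57078538e+00]), 'dq': array([-0.00107057, -0.00133228, -0.00037283,  0.00195965, -0.00204278,
        0.00077324]), 'joint_efforts': array([-2.44154013e-03, -5.20398724e+01,  4.64800286e+01,  1.64280779e-02,
       -1.34488441e-04, -1.10992593e-05]), 'tcp_pos': array([0.21752404, 0.50488536, 0.23054546]), 'tool_rot': array([[-9.18394861e-01,  3.95664725e-01, -5.51071467e-04],
       [ 3.95665109e-01,  9.18393953e-01, -1.29162859e-03],
       [-4.95116809e-06, -1.40426481e-03, -9.99999014e-01]]), 'force': array([0.40189484, 0.50807151, 0.3963954 ]), 'ft_torque': array([-0.02793124,  0.01747607, -0.02854108]), 'finger_force': 0.0, 'grip_width': 0.0853594492309283}
top gearbox [(0.88, [0.4491, 0.2475, -0.0048])]
top knob_centre [(0.68, [0.4223, 0.2466, 0.2008]), (0.36, [0.337, 0.1679, 0.0015])]
top setter_pin_top [(0.65, [0.4948, 0.2824, 0.1548])]
top tape_1 [(0.78, [0.3365, 0.1681, 0.003])]
top alu_spacer [(0.95, [0.3411, 0.2903, 0.0019]), (0.54, [0.3361, 0
[... 219 characters left out ...]
54],
       [ 0.06931515,  0.01276987, -0.99751308]]), 't': array([0.20417792, 0.46774506, 0.96540959])}
side gearbox [(0.77, [0.4543, 0.2514, 0.0019])]
side knob_centre [(0.58, [0.4224, 0.2482, 0.1963])]
side setter_pin_top [(0.73, [0.4537, 0.2475, -0.0028]), (0.56, [0.4944, 0.2824, 0.1577])]
side tape_1 [(0.5, [0.3382, 0.1649, 0.0049])]
side alu_spacer [(0.41, [0.4528, 0.248, 0.0031])]
side {'fx': 364.9012461593448, 'fy': 364.9012461593448, 'cx': 320.3468004870481, 'cy': 200.5446788815799, 'R': array([[-0.2882102 ,  0.95756263, -0.00294774],
       [ 0.82293124,  0.24611208, -0.5120674 ],
       [-0.48961113, -0.15000884, -0.85894021]]), 't': array([-0.08037322, -0.35032191,  1.20998246])}
```

```bash
python3 - <<'E'
import cv2
a=cv2.imread("pics/top0.png");b=cv2.imread("pics/side0.png")
cv2.imwrite("pics/top1.png",cv2.resize(a[80:400,60:480],(788,600)))
cv2.imwrite("pics/side1.png",b)
E
```

```text
(no output)
```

View pics/top1.png

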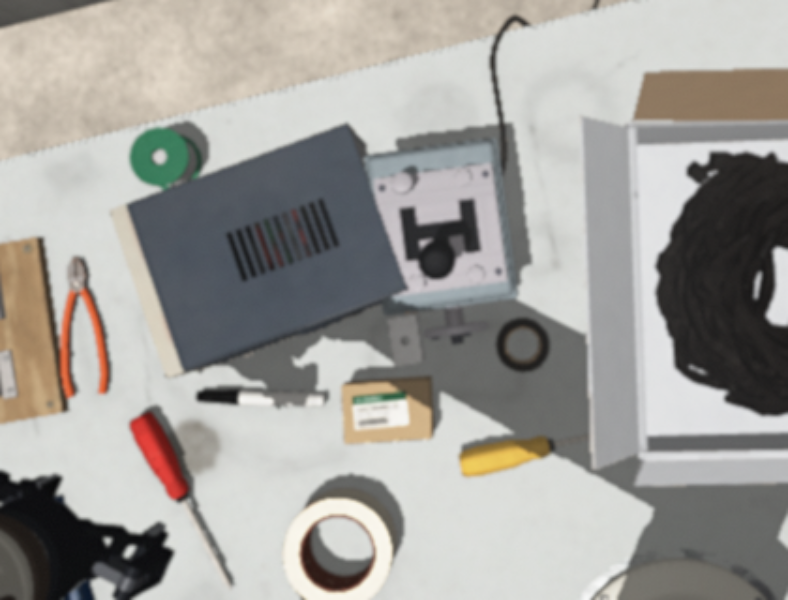

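View pics/side1.png

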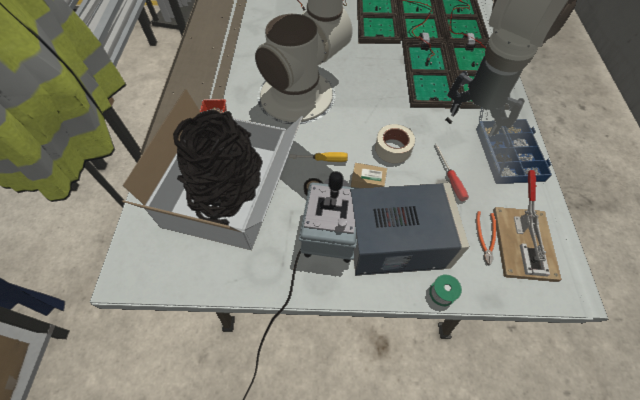

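```bash
cat > h.py <<'E'
from workcell import *
import cv2,numpy as np
O=np.array([0.452,0.249]);Y=np.deg2rad(6.8)
def G(yaw=None):
    y=Y if yaw is None else yaw
    return np.array([[np.cos(y),-np.sin(y)],[np.sin(y),np.cos(y)]])
def P(c):
    k=calibration(c);K=np.array([[k["fx"],0,k["cx"]],[0,k["fy"],k["cy"]],[0,0,1]])
    return K@np.c_[k["R"],k["t"]]
def rect(im,c,z,s=4,h=80):
    # picture: up=+x gearbox, left=+y gearbox, s px/mm, +-h mm
    A=P(c);R=G()
    M=np.eye(4)[:,:3].copy();n=h*s
    # px(u,v)-> gx=(n-v)/s/1000, gy=(n-u)/s/1000
    T=np.array([[0,-1/s/1e3,n/s/1e3],[-1/s/1e3,0,n/s/1e3],[0,0,1]])
    W=np.array([[*R[0],O[0]],[*R[1],O[1]],[0,0,z],[0,0,1]])
    return cv2.warpPerspective(im,np.linalg.inv(A@W@T),(2*n,2*n))
E
python3 - <<'E'
from h import *
im=cv2.imread("pics/top0.png");s=3.6;h=80
r=rect(im,"top",0.131,s,h)
def q(x,y): return (int((h-y)*s),int((h-x)*s))
cv2.rectangle(r,q(56,56),q(-56,-56),(0,0,255),1)
cv2.line(r,q(0,45),q(0,-45),(0,255,0),1)
for y in(28,-28): cv2.line(r,q(25,y),q(-25,y),(0,255,0),1)
for x in(46,-46):
  for y in(28,-28): cv2.circle(r,q(x,y),int(8*s),(255,0,0),1)
cv2.imwrite("pics/rect.png",r)
for a,b in (((246.6,146.6),(356,243)),((275.9,234.6),(357,187))):
    X=cv2.triangulatePoints(P("top"),P("side"),np.array(a).reshape(2,1),np.array(b,float).reshape(2,1)).ravel();print(X[:3]/X[3])
E
```

```text
Traceback (most recent call last):
  File "h.py", line 17, in rect
    return cv2.warpPerspective(im,np.linalg.inv(A@W@T),(2*n,2*n))
           ~~~~~~~~~~~~~~~~~~~^^^^^^^^^^^^^^^^^^^^^^^^^^^^^^^^^^^
cv2.error: OpenCV(4.12.0) :-1: error: (-5:Bad argument) in function 'warpPerspective'
> Overload resolution failed:
>  - Can't parse 'dsize'. Sequence item with index 0 has a wrong type
>  - Can't parse 'dsize'. Sequence item with index 0 has a wrong type
```

```bash
sed -i 's/(2\*n,2\*n))/(int(2*n),int(2*n)))/' h.py
python3 - <<'E'
from h import *
im=cv2.imread("pics/top0.png");s=3.6;h=80
r=rect(im,"top",0.131,s,h)
def q(x,y): return (int((h-y)*s),int((h-x)*s))
cv2.rectangle(r,q(56,56),q(-56,-56),(0,0,255),1)
cv2.line(r,q(0,45),q(0,-45),(0,255,0),1)
for y in(28,-28): cv2.line(r,q(25,y),q(-25,y),(0,255,0),1)
for x in(46,-46):
  for y in(28,-28): cv2.circle(r,q(x,y),int(8*s),(255,0,0),1)
cv2.imwrite("pics/rect.png",r)
for a,b in (((246.6,146.6),(356,243)),((275.9,234.6),(357,187))):
    X=cv2.triangulatePoints(P("top"),P("side"),np.array(a).reshape(2,1),np.array(b,float).reshape(2,1)).ravel();print(X[:3]/X[3])
E
```

```text
[0.54156916 0.32599629 0.17338341]
[0.3930328  0.28263471 0.14475272]
```

View pics/rect.png

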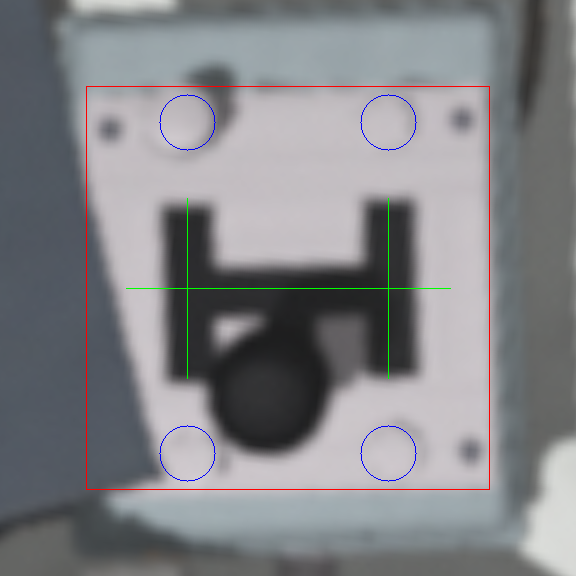

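The rectified view matches the model: the slots lie at columns 188 and 390, the cross slot is near row 292, and the yaw is about 8°. The pin and its shadow stand at back-left (205,110), so the wanted slot is back-left.

Request:
{"fn": "servo_tool", "kwargs": {
  "rows": [
    [0, [0, 0, 0], -10.4],
    [0, [0, 0, 0], -10.4],
    [0, [0, 0, 0], -10.4],
    [0, [-0.014, -0.036, 0], 0],
    [0, [-0.014, -0.036, 0], 0],
    [0, [-0.014, -0.036, 0], 0],
    [0, [-0.014, -0.036, 0], 0],
    [0, [-0.014, -0.036, 0], 0],
    [0, [-0.014, -0.036, 0], 0],
    [0, [-0.014, -0.036, 0], 0],
    [0, [-0.012, -0.034, 0], 0],
    [0, [0, 0, 0], 0]
  ]
}}

```text
time: 2.1
tcp_pos: [0.3666, 0.2354, 0.2315]
tool_rot: [[-0.991, -0.134, 0.001], [-0.134, 0.991, 0.0], [-0.001, 0.0, -1.0]]
force: [-0.3, -0.9, 0.3]
grip_width: -0.0003
finger_force: 0.0
```

```bash
sed -i 's/^O=.*/O=np.array([0.4511,0.2491]);Y=np.deg2rad(8)/' h.py
cat >> h.py <<'E'
def tcp():
    s=observe();p=s["tcp_pos"]
    R=s["tool_rot"];f=s["force"]
    print("t",round(s["time"],2),"tcp gearbox mm",np.round((G().T@(p[:2]-O))*1e3,1),round(p[2]*1e3,1),"toolY deg",round(np.degrees(np.arctan2(R[1,1],R[0,1])),1),"F gear",np.round(G().T@f[:2],1),round(f[2],1),"w",round(s["grip_width"],4))
def knob(c="top",save=None):
    im=snapshot(c)
    if save: cv2.imwrite(save,im[:,:,::-1])
    for d in landmark_of("knob_centre",c)[:2]:
        L=d["location"];g=G().T@(L[:2]-O)*1e3
        print(c,"knob",round(d["p"],2),np.round(g,1),round(L[2]*1e3,1),"fa",round(np.arctan2(g[0],L[2]*1e3-53),3),"lr",round(np.arcsin(np.clip(g[1]/147,-1,1)),3))
E
python3 -c "
from h import *
tcp();knob('top','pics/t2.png');knob('side','pics/s2.png')"
```

```text
t 2.1 tcp gearbox mm [-85.6  -1.8] 231.5 toolY deg 97.7 F gear [-0.4 -0.9] 0.3 w -0.0003
```

Request:
{"fn": "servo_tool", "kwargs": {
  "rows": [
    [0, [0, 0.002, 0.021], 0],
    [0, [0, 0, 0.02], 0],
    [0, [-0.01, 0, 0], 0],
    [0, [-0.01, 0, 0], 0],
    [0, [-0.006, 0, 0], 0],
    [0, [-0.006, 0, 0], 0],
    [0, [-0.006, 0, 0], 0],
    [0, [-0.004, 0, 0], 0],
    [0, [-0.004, 0, 0], 0],
    [0, [0, 0, 0], 0]
  ]
}}

```text
time: 3.55
tcp_pos: [0.4113, 0.2452, 0.1902]
tool_rot: [[-0.991, -0.137, -0.0], [-0.137, 0.991, -0.0], [0.0, -0.0, -1.0]]
force: [-1.5, 0.3, 0.2]
grip_width: 0.0001
finger_force: 0.5
```

```bash
python3 -c "
from h import *
tcp();knob('side','pics/s3.png')
im=cv2.imread('pics/s3.png')[120:280,240:440]
cv2.imwrite('pics/s3c.png',cv2.resize(im,(750,600),interpolation=cv2.INTER_CUBIC))"
```

```text
t 3.55 tcp gearbox mm [-39.9   1.7] 190.2 toolY deg 97.9 F gear [-1.4  0.5] 0.2 w 0.0001
side knob 0.79 [-14.3   2.8] 201.3 fa -0.096 lr 0.019
```

View pics/s3c.png

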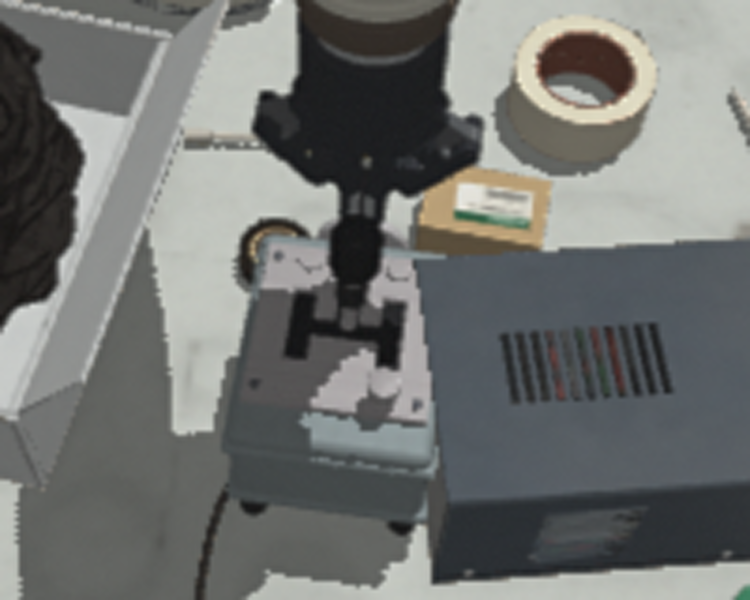

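Contact is good, with the knob at about x = -14 mm and the pin seen at (382,385). I'll continue to the cross slot.

Request:
{"fn": "servo_tool", "kwargs": {
  "rows": [
    [0, [-0.004, 0, 0], 0],
    [0, [-0.004, 0, 0], 0],
    [0, [-0.003, 0, 0], 0],
    [0, [-0.002, 0, 0], 0],
    [0, [-0.001, 0, 0], 0],
    [0, [0, 0, 0], 0]
  ]
}}

```text
time: 4.4
tcp_pos: [0.425, 0.2471, 0.1902]
tool_rot: [[-0.991, -0.137, -0.0], [-0.137, 0.991, -0.0], [0.0, -0.0, -1.0]]
force: [-0.2, -0.3, -0.1]
grip_width: 0.0001
finger_force: 0.6
```

```bash
python3 -c "
from h import *
tcp();knob('side','pics/s4.png')"
```

```text
t 4.4 tcp gearbox mm [-26.1   1.7] 190.2 toolY deg 97.9 F gear [-0.3 -0.2] -0.1 w 0.0001
side knob 0.75 [0.9 2.6] 200.5 fa 0.006 lr 0.018
```

Request:
{"fn": "servo_tool", "kwargs": {
  "rows": [
    [0, [0.012, 0, 0], 0],
    [0, [0.012, -0.012, 0], 0],
    [0, [0.004, -0.02, 0.004], 0],
    [0, [-0.01, -0.02, 0], 0],
    [0, [-0.02, 0, 0], 0],
    [0, [-0.02, 0, 0], 0],
    [0, [-0.005, 0, 0], 0],
    [0, [0, 0.006, 0], 0],
    [0, [0, 0.006, 0], 0],
    [0, [0, 0.004, 0], 0],
    [0, [0, 0.004, 0], 0],
    [0, [0, 0, 0], 0]
  ]
}}

```text
time: 6.0
tcp_pos: [0.456, 0.2195, 0.1863]
tool_rot: [[-0.99, -0.138, -0.0], [-0.138, 0.99, 0.0], [0.0, 0.0, -1.0]]
force: [0.2, -0.3, -0.5]
grip_width: 0.0002
finger_force: 0.0
```

```bash
python3 -c "
from h import *
tcp();knob('side','pics/s5.png');knob('top','pics/t5.png')"
```

```text
t 6.0 tcp gearbox mm [  0.7 -30. ] 186.3 toolY deg 97.9 F gear [ 0.1 -0.3] -0.5 w 0.0002
side knob 0.75 [45.  28.5] 160.4 fa 0.397 lr 0.195
side knob 0.69 [0.8 3.1] 197.9 fa 0.006 lr 0.021
```

Request:
{"fn": "servo_tool", "kwargs": {
  "rows": [
    [0, [0, 0.005, 0], 0],
    [0, [0, 0.005, 0], 0],
    [0, [0, 0.005, 0], 0],
    [0, [0, 0.005, 0], 0],
    [0, [0, 0.005, 0], 0],
    [0, [0, 0.003, 0], 0],
    [0, [0, 0, 0], 0]
  ]
}}

```text
time: 7.08
tcp_pos: [0.4522, 0.2471, 0.1861]
tool_rot: [[-0.99, -0.138, -0.0], [-0.138, 0.99, -0.0], [0.0, -0.0, -1.0]]
force: [0.5, -0.4, -0.3]
grip_width: 0.0001
finger_force: 0.4
```

```bash
python3 -c "
from h import *
tcp();knob('side','pics/s6.png')"
```

```text
t 7.08 tcp gearbox mm [ 0.8 -2.1] 186.1 toolY deg 97.9 F gear [ 0.5 -0.5] -0.3 w 0.0001
side knob 0.47 [-1.7 29.7] 199.7 fa -0.011 lr 0.204
```

Request:
{"fn": "servo_tool", "kwargs": {
  "rows": [
    [0, [0, 0.005, 0], 0],
    [0, [0, 0.005, 0], 0],
    [0, [0, 0.004, 0], 0],
    [0, [0, 0.003, 0], 0],
    [0, [0, 0.002, 0], 0],
    [0, [0, 0, 0], 0]
  ]
}}

```text
time: 7.92
tcp_pos: [0.4497, 0.2659, 0.1863]
tool_rot: [[-0.991, -0.138, 0.0], [-0.138, 0.991, 0.0], [-0.0, 0.0, -1.0]]
force: [-0.5, -0.1, -0.2]
grip_width: 0.0003
finger_force: 0.4
```

```bash
python3 -c "
from h import *
tcp();knob('side','pics/s7.png')"
```

```text
t 7.92 tcp gearbox mm [ 0.9 16.8] 186.3 toolY deg 97.9 F gear [-0.6  0. ] -0.2 w 0.0003
side knob 0.49 [ 0.8 47.1] 190.9 fa 0.005 lr 0.326
```

Another 3–5 mm in small steps, watching the force.

Request:
{"fn": "servo_tool", "kwargs": {
  "rows": [
    [0, [0, 0.0015, 0], 0],
    [0, [0, 0.0015, 0], 0],
    [0, [0, 0, 0], 0]
  ]
}}

```text
time: 8.4
tcp_pos: [0.4493, 0.2688, 0.1863]
tool_rot: [[-0.991, -0.137, 0.0], [-0.137, 0.991, -0.0], [-0.0, -0.0, -1.0]]
force: [0.6, -0.7, -0.0]
grip_width: -0.0003
finger_force: 0.5
```

```bash
python3 -c "
from h import *
tcp();knob('side','pics/s8.png')
im=cv2.imread('pics/s8.png')[120:280,240:440]
cv2.imwrite('pics/s8c.png',cv2.resize(im,(750,600),interpolation=cv2.INTER_CUBIC))"
```

```text
t 8.4 tcp gearbox mm [ 0.9 19.7] 186.3 toolY deg 97.9 F gear [ 0.5 -0.8] -0.0 w -0.0003
side knob 0.57 [-0.5 49.4] 191.7 fa -0.004 lr 0.342
```

View pics/s8c.png

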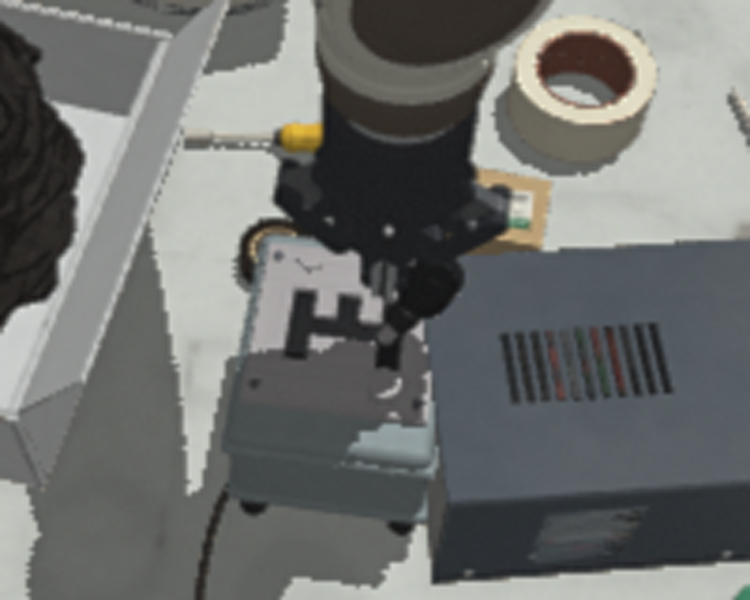

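The stem is now nearly over the left column at (390,340). I'll continue until the firm end of the cross slot is felt.

Request:
{"fn": "servo_tool", "kwargs": {
  "rows": [
    [0, [0, 0.001, 0], 0],
    [0, [0, 0.001, 0], 0],
    [0, [0, 0.001, 0], 0],
    [0, [0, 0, 0], 0]
  ]
}}

```text
time: 9.0
tcp_pos: [0.4488, 0.2717, 0.1863]
tool_rot: [[-0.991, -0.137, -0.0], [-0.137, 0.991, 0.0], [0.0, 0.0, -1.0]]
force: [0.5, -2.1, -0.2]
grip_width: 0.0002
finger_force: 0.5
```

```bash
python3 -c "
from h import *
tcp();knob('side','pics/s9.png')"
```

```text
t 9.0 tcp gearbox mm [ 0.9 22.7] 186.3 toolY deg 97.9 F gear [ 0.2 -2.1] -0.2 w 0.0002
side knob 0.68 [-1.5 50.7] 188.7 fa -0.011 lr 0.352
```

Request:
{"fn": "servo_tool", "kwargs": {
  "rows": [
    [0, [0, 0.001, 0], 0],
    [0, [0, 0, 0], 0]
  ]
}}

```text
time: 9.35
tcp_pos: [0.4487, 0.2727, 0.1863]
tool_rot: [[-0.991, -0.137, 0.0], [-0.137, 0.991, 0.0], [-0.0, 0.0, -1.0]]
force: [0.3, -1.3, -0.6]
grip_width: 0.0001
finger_force: 0.5
```

```bash
python3 -c "
from h import *
tcp();knob('side','pics/s10.png')
T=cv2.triangulatePoints(P('top'),P('side'),np.array([[246.6],[146.6]]),np.array([[355.2],[252.5]])).ravel();print(T[:3]/T[3])
T=cv2.triangulatePoints(P('top'),P('side'),np.array([[275.9],[234.6]]),np.array([[240+415/3.75],[120+258/3.75]])).ravel();print(T[:3]/T[3])
A=P('side');u,v=356.5,274.7
M=np.array([A[0]-u*A[2],A[1]-v*A[2]]);b=np.linalg.solve(M[:,:2],-M[:,3]);print('base',b)
"
```

```text
t 9.35 tcp gearbox mm [ 0.9 23.7] 186.3 toolY deg 97.9 F gear [ 0.1 -1.3] -0.6 w 0.0001
side knob 0.68 [ 0.3 53.3] 192.0 fa 0.002 lr 0.371
[0.54759158 0.33028608 0.14049467]
[0.39428046 0.27825663 0.13720039]
base [0.5443656  0.34011807]
```

Request:
{"fn": "servo_tool", "kwargs": {
  "rows": [
    [0, [0, 0.001, 0], 0],
    [0, [0, 0.001, 0], 0],
    [0, [0, 0, 0], 0]
  ]
}}

```text
time: 9.82
tcp_pos: [0.4484, 0.2747, 0.1863]
tool_rot: [[-0.991, -0.137, -0.0], [-0.137, 0.991, -0.0], [0.0, -0.0, -1.0]]
force: [-0.4, -1.6, -0.0]
grip_width: -0.0001
finger_force: 0.6
```

```bash
python3 -c "
from h import *
tcp();knob('side','pics/s11.png')"
```

```text
t 9.82 tcp gearbox mm [ 0.9 25.7] 186.3 toolY deg 97.9 F gear [-0.6 -1.5] -0.0 w -0.0001
side knob 0.54 [ 2.2 52.1] 190.0 fa 0.016 lr 0.362
```

Request:
{"fn": "servo_tool", "kwargs": {
  "rows": [
    [0, [0, -0.014, 0], 0],
    [0, [0.02, 0, 0], 0],
    [0, [0.029, 0, 0], 0],
    [0, [0, 0.02, 0], 0],
    [0, [0, 0.02, 0], 0],
    [0, [-0.01, 0, 0], 0],
    [0, [-0.01, 0, 0], 0],
    [0, [-0.005, 0, 0], 0],
    [0, [-0.005, 0, 0], 0],
    [0, [-0.005, 0, 0], 0],
    [0, [-0.005, 0, 0], 0],
    [0, [0, 0, 0], 0]
  ]
}}

```text
time: 11.42
tcp_pos: [0.4363, 0.2991, 0.1862]
tool_rot: [[-0.991, -0.137, 0.0], [-0.137, 0.991, -0.0], [0.0, -0.0, -1.0]]
force: [-1.2, 0.1, 1.1]
grip_width: 0.0001
finger_force: 0.4
```

```bash
python3 -c "
from h import *
tcp();knob('side','pics/s12.png')
im=cv2.imread('pics/s12.png')[120:280,240:440]
cv2.imwrite('pics/s12c.png',cv2.resize(im,(750,600),interpolation=cv2.INTER_CUBIC))"
```

```text
t 11.43 tcp gearbox mm [-7.7 51.6] 186.2 toolY deg 97.9 F gear [-1.1  0.2] 1.1 w 0.0001
side knob 0.69 [18.3 52.7] 189.8 fa 0.133 lr 0.366
```

View pics/s12c.png

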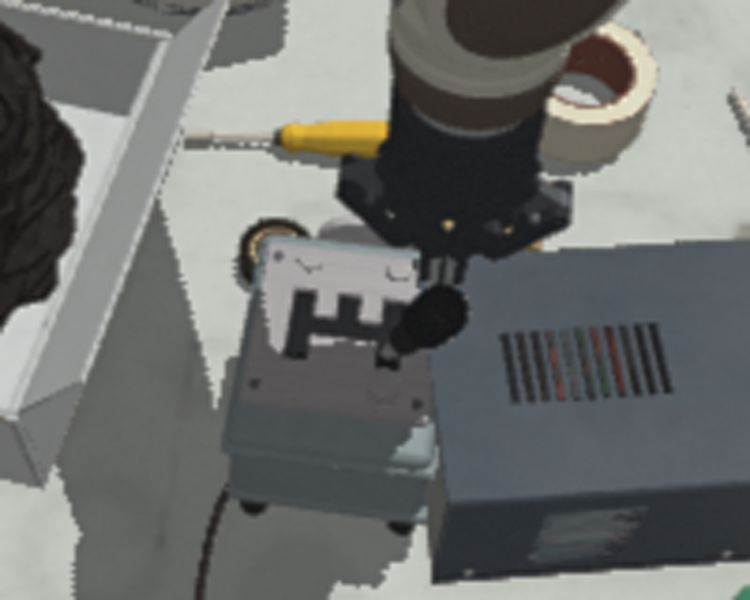

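The lever is entering the back-left slot, with the knob at (435,315) and the force low. I'll continue.

Request:
{"fn": "servo_tool", "kwargs": {
  "rows": [
    [0, [-0.005, 0, 0], 0],
    [0, [-0.005, 0, 0], 0],
    [0, [-0.004, 0, 0], 0],
    [0, [-0.003, 0, 0], 0],
    [0, [-0.002, 0, 0], 0],
    [0, [0, 0, 0], 0]
  ]
}}

```text
time: 12.28
tcp_pos: [0.4548, 0.3017, 0.1862]
tool_rot: [[-0.991, -0.137, -0.0], [-0.137, 0.991, -0.0], [0.0, -0.0, -1.0]]
force: [-1.9, -0.6, -0.9]
grip_width: -0.0001
finger_force: 0.9
```

```bash
python3 -c "
from h import *
tcp();knob('side','pics/s13.png')"
```

```text
t 12.28 tcp gearbox mm [11.  51.6] 186.2 toolY deg 97.9 F gear [-2.  -0.4] -0.9 w -0.0001
side knob 0.52 [34.7 54.9] 184.4 fa 0.258 lr 0.383
```

Request:
{"fn": "servo_tool", "kwargs": {
  "rows": [
    [0, [-0.0015, 0, 0], 0],
    [0, [-0.0015, 0, 0], 0],
    [0, [0, 0, 0], 0]
  ]
}}

```text
time: 12.75
tcp_pos: [0.4574, 0.3021, 0.1862]
tool_rot: [[-0.991, -0.137, -0.001], [-0.137, 0.991, -0.0], [0.001, -0.0, -1.0]]
force: [-5.8, -1.3, -0.0]
grip_width: 0.0
finger_force: 2.5
```

```bash
python3 -c "
from h import *
tcp();knob('side','pics/s14.png')"
```

```text
t 12.75 tcp gearbox mm [13.7 51.6] 186.2 toolY deg 97.9 F gear [-6.  -0.5] -0.0 w 0.0
side knob 0.56 [38.  54.5] 183.0 fa 0.284 lr 0.38
```

The end stop is felt. One small press to seat it, then I'll back off.

Request:
{"fn": "servo_tool", "kwargs": {
  "rows": [
    [0, [-0.001, 0, 0], 0],
    [0, [0, 0, 0], 0]
  ]
}}

```text
time: 13.1
tcp_pos: [0.4582, 0.3022, 0.1862]
tool_rot: [[-0.99, -0.138, -0.001], [-0.138, 0.99, -0.0], [0.001, -0.0, -1.0]]
force: [-6.3, -0.5, 0.0]
grip_width: -0.0003
finger_force: 3.1
```

Request:
{"fn": "servo_tool", "kwargs": {
  "rows": [
    [0, [0.003, 0, 0], 0],
    [0, [0.01, 0, 0], 0],
    [0, [0.02, 0, 0], 0],
    [0, [0.03, 0, 0], 0],
    [0, [0.02, -0.01, -0.03], 0],
    [0, [0.02, -0.02, -0.04], 0],
    [0, [0.02, 0.0, -0.03], 0],
    [0, [0.03, 0.0, 0], 0],
    [0, [0, 0, 0], 0]
  ]
}}

```text
time: 14.22
tcp_pos: [0.3105, 0.2516, 0.2875]
tool_rot: [[-0.99, -0.138, 0.003], [-0.138, 0.99, 0.002], [-0.003, 0.002, -1.0]]
force: [0.1, 0.3, -0.6]
grip_width: -0.0
finger_force: 0.0
```

```bash
python3 -c "
from h import *
tcp();knob('side','pics/s15.png');knob('top','pics/t15.png')
for t in('tape_1','alu_spacer'): print(t,[(round(d['p'],2),np.round(d['location'],4)) for d in landmark_of(t,'top')][:2])
a=cv2.imread('pics/s15.png')[120:280,240:440];b=cv2.imread('pics/t15.png')[130:290,200:400]
cv2.imwrite('pics/e.png',np.hstack([cv2.resize(x,(400,320),interpolation=cv2.INTER_CUBIC) for x in(a,b)]))"
```

```text
t 14.22 tcp gearbox mm [-138.9   22. ] 287.5 toolY deg 97.9 F gear [0.1 0.3] -0.6 w -0.0
side knob 0.79 [36.6 53.1] 185.7 fa 0.269 lr 0.37
side knob 0.28 [1.4 0.7] 3.9 fa 3.113 lr 0.005
top knob 0.91 [39.  51.4] 187.2 fa 0.283 lr 0.357
top knob 0.57 [-1.9 -1.2] -2.6 fa -3.108 lr -0.008
tape_1 [(0.58, array([0.3353, 0.1674, 0.0005]))]
alu_spacer [(0.69, array([0.3424, 0.2875, 0.0014])), (0.39, array([ 0.4554,  0.2546, -0.0016]))]
```

View pics/e.png

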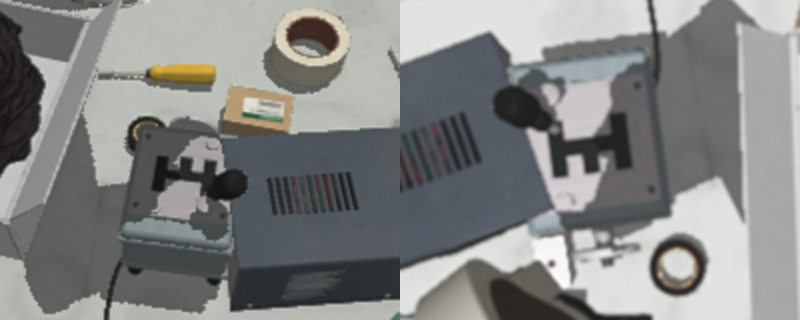

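The lever looks home at back-left and the tape and block are unmoved. The last force rise was small, so I'll press once more to be sure.

Request:
{"fn": "servo_tool", "kwargs": {
  "rows": [
    [0, [-0.03, 0, 0], 0],
    [0, [-0.02, 0, 0.03], 0],
    [0, [-0.02, 0.02, 0.04], 0],
    [0, [-0.02, 0.01, 0.03], 0],
    [0, [-0.03, 0, 0], 0],
    [0, [-0.02, 0, 0], 0],
    [0, [-0.008, 0, 0], 0],
    [0, [-0.003, 0, 0], 0],
    [0, [-0.001, 0, 0], 0],
    [0, [0, 0, 0], 0],
    [0, [0, 0, 0], 0]
  ]
}}

```text
time: 15.9
tcp_pos: [0.4572, 0.3021, 0.1863]
tool_rot: [[-0.99, -0.138, -0.0], [-0.138, 0.99, -0.0], [0.0, -0.0, -1.0]]
force: [-4.8, -1.0, -2.5]
grip_width: 0.0003
finger_force: 2.1
```

```bash
python3 -c "
from h import *
tcp()"
```

```text
t 15.9 tcp gearbox mm [13.4 51.7] 186.3 toolY deg 97.9 F gear [-4.9 -0.4] -2.5 w 0.0003
```

Request:
{"fn": "servo_tool", "kwargs": {
  "rows": [
    [0, [-0.001, 0, 0], 0],
    [0, [0, 0, 0], 0],
    [0, [0, 0, 0], 0]
  ]
}}

```text
time: 16.27
tcp_pos: [0.4581, 0.3022, 0.1863]
tool_rot: [[-0.99, -0.138, -0.001], [-0.138, 0.99, -0.0], [0.001, 0.0, -1.0]]
force: [-7.0, -1.6, -1.8]
grip_width: 0.0
finger_force: 2.9
```

Stiff and repeatable at the same position, so it is at the firm end. I'll retreat.

Request:
{"fn": "servo_tool", "kwargs": {
  "rows": [
    [0, [-0.0005, 0, 0], 0],
    [0, [0.003, 0, 0], 0],
    [0, [0.01, 0, 0], 0],
    [0, [0.02, 0, 0], 0],
    [0, [0.03, 0, 0], 0],
    [0, [0.02, -0.01, -0.03], 0],
    [0, [0.02, -0.02, -0.04], 0],
    [0, [0.02, 0.0, -0.03], 0],
    [0, [0.03, 0.0, 0], 0],
    [0, [0, 0, 0], 0],
    [0, [0, 0, 0], 0]
  ]
}}

```text
time: 17.65
tcp_pos: [0.3122, 0.2518, 0.2864]
tool_rot: [[-0.99, -0.138, 0.001], [-0.138, 0.99, 0.001], [-0.001, 0.0, -1.0]]
force: [-0.5, -0.3, 0.6]
grip_width: 0.0002
finger_force: 0.0
```

```bash
python3 -c "
from h import *
tcp();knob('top');print(finish_job())"
```

```text
t 17.65 tcp gearbox mm [-137.2   22. ] 286.4 toolY deg 97.9 F gear [-0.6 -0.2] 0.6 w 0.0002
top knob 0.7 [36.4 51.9] 187.2 fa 0.265 lr 0.361
the job is handed in; nothing more can be done
None
```

The lever is home in the back-left corner slot at the setter's pin (last camera estimate 0.265 rad fore-aft, 0.361 rad left), the tape roll and aluminium block read as unmoved, the arm is clear, and the job was handed in at about 18 s.

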